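# Set the indexing jig to its green station

### The arm

A 6-joint arm with a two-finger parallel gripper is mounted at the origin on a cart in front of the work surface, level with it; the furniture and walls round the work are solid. World frame = base frame: x ahead of the robot, y to its left, z up, the work surface at z = 0. Lengths are in mm, angles in rad, forces in N, time in s.
With the tool pointing down it reaches from about 400 to 925 mm from the base axis. Payload 12.5 kg.
Tool frame: the origin (TCP) lies on the mounting face of the last link; the fingertips stand 190 mm ahead of it and the grasp point (between the pads) lies 171 mm ahead of it; z points along the fingers, y is the line along which they close (so a half turn about z gives the same grasp; the last joint's range is limited). The gripper opens to 95 mm and grips with 3 to 60 N. Pads are 20 mm wide; open, the fingers measure 119 mm over their backs; the gripper's body (75 mm by 180 mm) begins 59 mm behind the grasp point.
Start: joints at [-1.265, 0.491, 1.559, -0, 1.092, -0.106], TCP at [250.181, -572.743, 404.761] pointing down, gripper open.
Joint ranges: [-3.1, 3.1], [-0.84, 2.19], [0.05, 2.79], [-1.13, 4.28], [0.06, 2.93], [-2.69, 2.69]. Speed limits (rad/s): [2.22, 2.22, 2.79, 3.14, 3.14, 3.14].

### API

Orientations are given as [roll, pitch, yaw] about the fixed x, y, z axes, in that order (R = Rz(yaw) Ry(pitch) Rx(roll)).
In Python, from cell import env gives the robot as it stands.
- The arm moves only by the tool carry_out, never from a script. Its argument "series" is a list of rows, each a list of 5 numbers: the shift along the tool's x, y, z in m, then the turn about the tool's z in degrees, then the opening, from 0 (shut) to 1 (fully open). A call has 1 to 20 rows; each row is the pose to reach, as a shift and turn from the pose commanded when the call began, along the tool's axes at that moment; what a row does not reach only later rows make up. A row lasts 1/8 s, in which the tool goes at most 62.5 mm and 10.7 degrees, less where a joint would pass 70% of its speed; a pose out of reach is approached as far as the arm can. A call with a gripper value outside its range is refused whole. The fingers move at their own pace and stop on an object; the grip force is fixed at half the most. Time passes only in rows, so rows that repeat a pose let the fingers close. It gives the time, the measured TCP pose, the force, the opening and the grip force at its end, in the units of the state.
- env.state(): the state, without advancing time (a new reading comes with each control period).
- env.read_camera(name): name is "scene" or "top" or "wrist"; returns (picture, depth): 400x640x3 uint8, red, green, blue; 400x640 float32, mm along the optical axis (not along the pixel's ray), 0 where there is no reading.
- env.get_calibration(name): a dict with "intrinsics" (3x3 intrinsics, pixels), "D" ([k1, k2, p1, p2, k3] as OpenCV has them; the pictures are not rectified), "cam_to_world" (4x4, takes a point from camera to world coordinates); the wrist camera has in their place "T_tool_cam" (4x4, takes a point from camera to tool coordinates, whose origin is the TCP and whose axes are the flange's). Camera axes: x right, y up, looking along -z (the intrinsics and any distortion apply to the point x, -y, -z); pixel columns grow to the right and rows downward; lengths in mm; the calibration is good to about 2 mm. A picture is of the moment at which its call begins: read the wrist's pose just before it. get_calibration takes no time and is no camera call.
- env.job_done(): hands the job in; it is judged then, once.
The state is a dict: "t": time; "joints": joint angles; "qvel": joint speeds; "tau": joint torques, N m; "eef_pos": TCP position; "tcp_rot": TCP orientation; "ft_force": force on the tool from outside, world axes, zero at the start; "moment": the same for the moment, N m; "opening": opening from 0.0 (shut) to 1.0 (fully open); "grip_force": force on a finger pad.
Only numpy, scipy, OpenCV 4.12 (cv2) and the standard library are available. Lean on these libraries where they do the work, as an engineer would, in place of code of your own. Each camera call takes 0.05 s, during which the arm holds its last target. There are 200 camera calls.

### The job

Set the indexing jig to green: take the red-headed stop pin out of its wooden block and plug it fully home in the green-ringed hole, then turn the wheel counter-clockwise (seen from above) by its black knob until its lug bears on the pin and green fills the window. Feel for the pin: push the lug snugly against it for a moment with a few newtons but do not force it, then let go, leaving the wheel and pin there and the tape measure, screwdriver and spanner where they lie.

Things in the scene. Friction and masses are not known exactly. Their poses are not given: they have to be found in the camera images.
- jig: indexing jig fixed to the bench: aluminium base 204x204x28 mm, origin under its centre at bench level, z up. The painted wheel (130 mm wide) turns on the vertical axis through the origin. Along its +y side are three 14 mm pin holes, 80 mm from that axis: yellow ring (45 degrees from local +x), green ring (90), blue ring (135)
- axle (a point): centre of the wheel's top face, 41 mm above the bench, on its axis; the wheel is painted in eight 45 degree sectors, one green, one yellow, one blue, the others light and dark grey. A dark lug, clamped to the rim, sticks out sideways to 92 mm from the axle: 12 mm wide, 31 to 41 mm above the bench, pointing about 156 degrees counter-clockwise from the knob
- green_hole (a point): centre of the mouth of the green-ringed hole, at the base's top (28 mm above the bench); blind, 15.5 mm wide, 22 mm deep, for the 14 mm pin; axes as the jig's
- window (a point): centre of the window (24 by 16 mm) in the fixed grey cover, at the cover's top, 50 mm above the bench, at local x 48 mm of the jig. The cover is a 46 mm wide tongue, from local x 26 mm outward, on a bridge with posts at local x 91, y +-88 mm
- green_sector (a point): middle of the green sector, on the wheel's face 48 mm from the axle; under the window centre when the wheel is set to green
- knob_grip (a point): centre of the grip of the wheel's black knob, 66 mm above the bench: upright, 18 mm diameter, from 44 to 83 mm above the bench, 50 mm from the axle; it spins freely on its own axis. Turning the wheel takes about 2 N at the knob; every further newton pushed at the knob puts about 0.6 N on the stop pin
- wheel (a joint): angle of the wheel, rad, growing counter-clockwise seen from above; 0 with green centred in the window, starts at -2.3 to -1.6. The lug meets a pin in the green hole somewhere between -0.12 and +0.14 (its setting varies and is not measured, and the pin has play: it must be felt); green fills the window anywhere there. Lug on pin: 2 to 8 N is right, over 10 N spoils the setting
- pin_head (a point): centre of the stop pin's red head, 20 mm diameter, 26 mm tall, its top 70 mm above the pin's foot; this point is 57 mm above the foot
- pin_foot (a point): centre of the foot of the stop pin: steel shaft 14 mm diameter, 44 mm long to the head, slightly chamfered. Stands upright in the block at the start; z up along the pin. Fully home its foot is 22 mm below the mouth of the hole
- pin_block: wooden block 64x64x24 mm fixed to the bench, in whose 18 mm deep central hole (16 mm wide) the pin stands at first; origin under its centre
- tape_measure: yellow tape measure 67x85x40 mm, origin under its centre; leave alone
- driver: screwdriver with red handle, 171x29x26 mm, origin under its centre; leave alone
- spanner: steel spanner 167x38x9 mm, origin under its centre; leave alone
Mind the look-alikes: they are no part of the job. What is shaped like the part that bears pin_head but blue is not meant.

How it is judged (in metres and radians):
On the way, in this order (a step that is already met when the one before it is completed fails the run):
1. the stop pin is fully home in the green-ringed hole, the wheel not yet at green (z of pin_foot in the frame of green_hole below -0.0195 m and horizontal distance between pin_foot and green_hole below 0.003 m and value of joint wheel below -0.3 rad), for 0.2 s.
2. the wheel's lug bears on the pin with at least 2 N, green in the window (contact force between wheel and pin above 2 N and value of joint wheel between -0.15 and 0.15 rad and z of pin_foot in the frame of green_hole below -0.0195 m), for 0.2 s.
At the end, for the whole second after the job is handed in: The pin stands in the green-ringed hole, its foot within 2.5 mm of the bottom and 3 mm of the hole's axis, tilted less than 0.12 rad; the wheel is at rest within 0.15 rad of green centred in the window (z of pin_foot in the frame of green_hole below -0.0195 m and horizontal distance between pin_foot and green_hole below 0.003 m and angle between pin_foot's own z axis and vertical below 0.12 rad and value of joint wheel between -0.15 and 0.15 rad and velocity of joint wheel between -0.02 and 0.02 rad/s); the robot touches nothing.
It fails at once if the lug is forced against the pin (over 10 N) (contact force between wheel and pin above 10 N).
It fails at once if the wheel is driven past green (value of joint wheel above 0.2 rad).
It fails at once if the tape measure is moved more than 20 mm (distance of tape_measure from where it was at the start of the episode above 0.02 m).
It fails at once if the screwdriver is moved more than 20 mm (distance of driver from where it was at the start of the episode above 0.02 m).
It fails at once if the spanner is moved more than 20 mm (distance of spanner from where it was at the start of the episode above 0.02 m).
It also fails if it takes over 72 s, if anything falls off the work surface, if the arm or the gripper's body presses on something with over 40 N, if the wrist force passes 120 N, or if a joint passes its speed limit or range.

## Working session

There is one attempt and no reset: what is moved stays moved. The work goes in short steps, Python scripts to look and compute and a tool call to move; the robot and the scene stay as the last step left them, time stands still between calls to the robot, and variables do not carry over. Pictures are saved under pics/ and viewed, at most 12 in all, crops included, and the job is handed in when it is done.

Besides the shell and the picture viewer there is one more tool, called as name(argument=value, ...), one argument or row to a line, values as JSON. carry_out: Moves the arm, as the interface text tells. Its arguments: {"type":"object","properties":{"series":{"type":"array","items":{"type":"array","items":{"type":"number"}}}},"required":["series"]}

```bash
mkdir -p pics
cat > h.py <<'E'
import numpy as np, cv2
from cell import env
from scipy.spatial.transform import Rotation as R
def pose(s):
    T=np.eye(4); T[:3,:3]=R.from_euler('xyz',s['tcp_rot']).as_matrix(); T[:3,3]=s['eef_pos']; return T
def grab(n):
    s=env.state(); im,d=env.read_camera(n); c=env.get_calibration(n)
    M=np.array(c['cam_to_world']) if 'cam_to_world' in c else pose(s)@np.array(c['T_tool_cam'])
    return im,d,(np.array(c['intrinsics']),np.array(c['D']),M)
def ray(px,C):
    K,D,M=C; u=cv2.undistortPoints(np.array(px,float).reshape(-1,1,2),K,D)[:,0]
    d=np.c_[u[:,0],-u[:,1],-np.ones(len(u))]@M[:3,:3].T
    return M[:3,3],d
def onz(px,C,z):
    o,d=ray(px,C); return o+d*((z-o[2])/d[:,2])[:,None]
def proj(P,C):
    K,D,M=C; p=(np.atleast_2d(P)-M[:3,3])@M[:3,:3]; p=p*[1,-1,-1]
    return cv2.projectPoints(p,np.zeros(3),np.zeros(3),K,D)[0][:,0]
def tri(a,Ca,b,Cb):
    A=[];B=[]
    for px,C in((a,Ca),(b,Cb)):
        o,d=ray([px],C); d=d[0]/np.linalg.norm(d[0]); Pm=np.eye(3)-np.outer(d,d); A.append(Pm);B.append(Pm@o)
    return np.linalg.solve(sum(A),sum(B))
def save(n,im): cv2.imwrite('pics/'+n+'.png',im[:,:,::-1])
def blobs(im,lo,hi,amin=20):
    h=cv2.cvtColor(im,cv2.COLOR_RGB2HSV); m=cv2.inRange(h,np.array(lo),np.array(hi))
    n,l,st,c=cv2.connectedComponentsWithStats(m); return [(st[i].tolist(),c[i].round(1).tolist()) for i in range(1,n) if st[i,4]>=amin],l
E
python3 - <<'E'
from h import *
for n in('top','scene'):
    im,d,C=grab(n); save(n+'0',im); print(n,C[2].round(2).tolist(),C[0].tolist())
print(env.state())
print(env.get_calibration('wrist'))
E
```

```text
top [[-0.02, 0.99, -0.12, 370.47], [-1.0, -0.03, -0.02, 137.12], [-0.03, 0.12, 0.99, 1157.2], [0.0, 0.0, 0.0, 1.0]] [[520.0731479214859, 0.0, 318.3069873842262], [0.0, 520.0731479214859, 195.96116506562836], [0.0, 0.0, 1.0]]
scene [[-0.76, 0.27, -0.6, -22.34], [-0.65, -0.34, 0.68, 762.99], [-0.02, 0.9, 0.43, 443.5], [0.0, 0.0, 0.0, 1.0]] [[400.7030946999403, 0.0, 309.77832397013725], [0.0, 400.7030946999403, 198.22877196265293], [0.0, 0.0, 1.0]]
{'t': 0.1, 'joints': array([-1.26456826e+00,  4.91530628e-01,  1.55939208e+00,  2.46662427e-05,
        1.09168925e+00, -1.05604937e-01]), 'qvel': array([ 0.00084502, -0.0009095 , -0.00187802,  0.00053004, -0.00161935,
       -0.00124283]), 'tau': array([ 3.83843580e-03, -6.13622761e+01, -2.58606362e+01,  6.94276462e-02,
        4.70077631e-02, -4.00355214e-05]), 'eef_pos': array([ 250.19459703, -572.71490837,  404.19937607]), 'tcp_rot': array([-3.14058133e+00, -1.29199546e-04,  4.11821553e-01]), 'ft_force': array([ 0.11728877, -0.26278791, -0.34193037]), 'moment': array([-0.03237584, -0.00110832,  0.01576549]), 'grip_force': 0.0, 'opening': 0.9982106985653397}
{'intrinsics': array([[337.95152464,   0.        , 322.7227299 ],
       [  0.        , 337.95152464, 193.0727083 ],
       [  0.        ,   0.        ,   1.        ]]), 'D': array([0.00394847, 0.        , 0.        , 0.        , 0.        ]), 'T_tool_cam': array([[-2.52962400e-04,  9.63359221e-01,  2.68214367e-01,
         7.50879769e+01],
       [ 9.99999961e-01,  2.76392510e-04, -4.95979518e-05,
        -1.60136211e-01],
       [-1.21913086e-04,  2.68214344e-01, -9.63359253e-01,
         1.96518931e+01],
       [ 0.00000000e+00,  0.00000000e+00,  0.00000000e+00,
         1.00000000e+00]])}
```

View pics/top0.png

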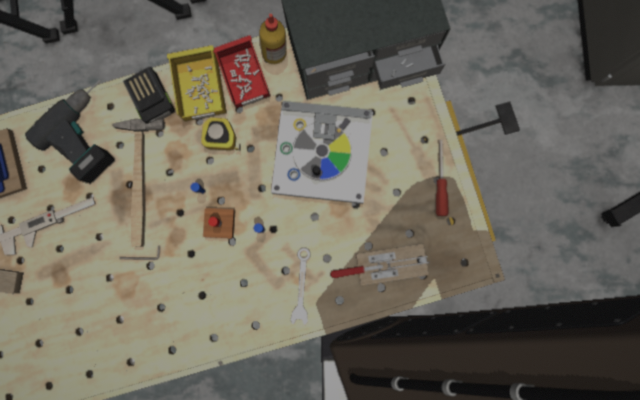

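View pics/scene0.png

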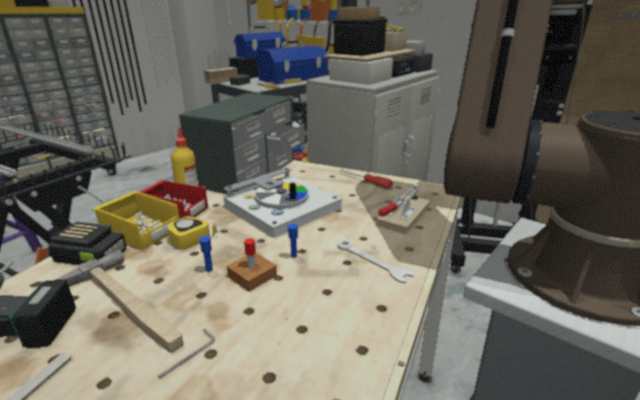

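Top view: the jig centre is near (322,150), with the cover tongue pointing up (local +x) and the holes on the left. Yellow is at (299,126), green (286,148), blue (293,174), the black knob (316,171) and the lug about (345,123).
Red candidates:
- (214,219): red head in the wooden block, **chosen**
- (442,197): screwdriver handle
- (347,272): other red handle
- (270,22): bottle cap
- (243,70): red bin

The blue pins at (196,187) and (259,228) are look-alikes.

Run:
```python
from h import *
it,dt,Ct=grab('top'); is_,ds,Cs=grab('scene')
def near(im,lo,hi,p,am=5):
    b,_=blobs(im,lo,hi,am); return min(b,key=lambda q:np.hypot(q[1][0]-p[0],q[1][1]-p[1]))
rt=near(it,(0,150,80),(8,255,255),(214,219)); rs=near(is_,(0,150,80),(8,255,255),(251,246)); print(rt,rs)
print('head',tri(rt[1],Ct,rs[1],Cs))
names=dict(axle=((321,151),41),green=((286,148),28),yellow=((299,126),28),blue=((293,174),28),knob=((316,171),83),block=((219,223),24))
for k,(p,z) in names.items(): print(k,onz([p],Ct,z).round(1))
c=it[90:250,180:390]; save('crop0',cv2.resize(c,None,fx=3.8,fy=3.7,interpolation=cv2.INTER_CUBIC)[:600,:800])
```

```text
([208, 216, 10, 11, 90], [212.6, 221.1]) ([245, 239, 10, 16, 133], [249.7, 246.6])
head [452.03204474 386.87290985  65.36458851]
axle [[602.5 155.1  41. ]]
green [[614.1 232.7  28. ]]
yellow [[663.2 202.9  28. ]]
blue [[555.4 218.1  28. ]]
knob [[551.4 165.9  83. ]]
block [[451.5 383.1  24. ]]
```

View pics/crop0.png

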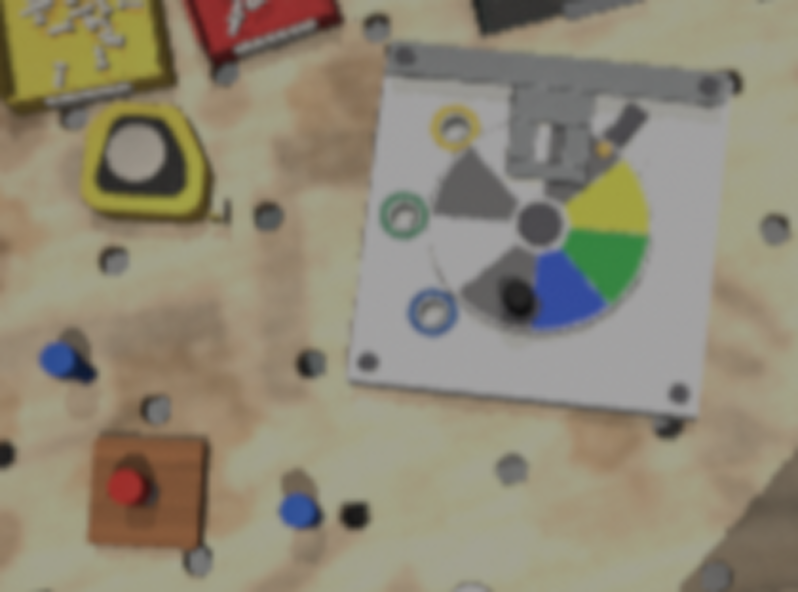

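The crop confirms it: red-headed pin at (128,488) standing in the wooden block, blue look-alikes at (58,358) and (298,510). The jig's green ring is at (404,215). I'll fly above the pin with the tool half-turned, so the camera is on the robot's side.

carry_out(
  series=[
    [0.473, -0.309, 0, -148, 1],
    [0.473, -0.309, 0, -148, 1],
    [0.473, -0.309, 0, -148, 1],
    [0.473, -0.309, 0, -148, 1],
    [0.473, -0.309, 0, -148, 1],
    [0.473, -0.309, 0, -148, 1],
    [0.473, -0.309, 0, -148, 1],
    [0.473, -0.309, 0, -148, 1],
    [0.473, -0.309, 0, -148, 1],
    [0.569, -0.799, 0.03, -148, 1],
    [0.569, -0.799, 0.03, -148, 1],
    [0.569, -0.799, 0.03, -148, 1],
    [0.569, -0.799, 0.03, -148, 1],
    [0.569, -0.799, 0.03, -148, 1],
    [0.569, -0.799, 0.03, -148, 1],
    [0.569, -0.799, 0.03, -148, 1],
    [0.569, -0.799, 0.03, -148, 1],
    [0.569, -0.799, 0.03, -148, 1],
    [0.569, -0.799, 0.03, -148, 1],
    [0.569, -0.799, 0.03, -148, 1],
  ],
)

```text
t: 2.7
eef_pos: [452.3, 386.1, 374.8]
tcp_rot: [-3.141, 0.0, 2.993]
ft_force: [0.3, 0.4, 0.4]
opening: 1.001
grip_force: 0.0
```

Run:
```python
from h import *
s=env.state(); print(s['t'],s['eef_pos'],s['tcp_rot'],s['joints'])
im,d,C=grab('wrist'); save('w1',im)
b,_=blobs(im,(0,150,60),(8,255,255),60); print(b)
```

```text
2.7 [452.28691978 386.07475566 374.83030557] [-3.14140599e+00  9.58487024e-05  2.99345780e+00] [ 5.95563456e-01  4.79048062e-01  1.67037678e+00 -2.41586230e-04
  9.92223654e-01 -8.26965897e-01]
[([309, 175, 23, 28, 516], [320.1, 188.8])]
```

View pics/w1.png

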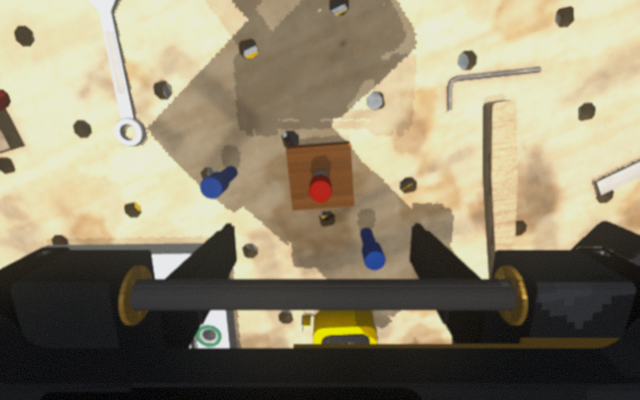

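The wrist view shows the red head at (320,189) in the block. The blue pins, at (212,185) and (373,255), are clear of the fingers. Next I measure against this view and the top camera.

Run:
```python
from h import *
s=env.state(); im,d,C=grab('wrist'); b,_=blobs(im,(0,150,60),(8,255,255),60); w=b[0][1]
iS,_,Cs=grab('scene'); bs,_=blobs(iS,(0,150,60),(8,255,255),60); q=min(bs,key=lambda q:np.hypot(q[1][0]-250,q[1][1]-246)); print(q)
P=tri(w,C,q[1],Cs); print('tri',P, 'plane65',onz([w],C,65))
print('head depth pts', d[int(w[1])-3:int(w[1])+8,int(w[0])].round(0))
T=pose(s)
for p in (P,onz([w],C,65)[0]): print((np.linalg.inv(T)@np.r_[p,1]).round(1))
# whole head proj: rows extent
print(proj([[452,386.5,76],[452,386.5,50]],C))
# green ring coarse
bg,_=blobs(im,(40,80,40),(85,255,255),20); print(bg)
```

```text
([245, 239, 10, 16, 130], [249.5, 246.9])
tri [453.85942546 383.61664884  62.1508708 ] plane65 [[452.68482459 383.32925623  65.        ]]
head depth pts [288. 289. 287. 289. 288. 289. 290. 289. 288. 290. 290.]
[ -1.8  -2.1 312.7   1. ]
[ -0.6  -2.6 309.9   1. ]
[[323.4427552  190.49873655]
 [323.38334233 183.17398099]]
[([195, 326, 26, 20, 159], [207.5, 334.9])]
```

carry_out(
  series=[
    [-0.001, -0.0025, 0.05, 0, 0.6],
    [-0.001, -0.0025, 0.09, 0, 0.6],
    [-0.001, -0.0025, 0.12, 0, 0.6],
    [-0.001, -0.0025, 0.138, 0, 0.6],
    [-0.001, -0.0025, 0.138, 0, 0.6],
    [-0.001, -0.0025, 0.138, 0, 0.0],
    [-0.001, -0.0025, 0.138, 0, 0.0],
    [-0.001, -0.0025, 0.138, 0, 0.0],
    [-0.001, -0.0025, 0.138, 0, 0.0],
    [-0.001, -0.0025, 0.138, 0, 0.0],
    [-0.001, -0.0025, 0.138, 0, 0.0],
  ],
)

```text
t: 4.22
eef_pos: [452.5, 384.7, 236.9]
tcp_rot: [3.141, 0.0, 2.995]
ft_force: [0.2, 0.9, 1.9]
opening: 0.2
grip_force: 30.0
```

carry_out(
  series=[
    [0, 0, -0.03, 0, 0],
    [0, 0, -0.06, 0, 0],
    [0, 0, -0.095, 0, 0],
    [-0.045, -0.013, -0.095, 0, 0],
    [-0.095, -0.027, -0.095, 0, 0],
    [-0.145, -0.041, -0.095, 0, 0],
    [-0.1825, -0.052, -0.095, 0, 0],
    [-0.1825, -0.052, -0.095, 0, 0],
    [-0.1825, -0.052, -0.095, 0, 0],
    [-0.1825, -0.052, -0.095, 0, 0],
  ],
)

```text
t: 5.48
eef_pos: [624.5, 307.2, 331.8]
tcp_rot: [-3.141, -0.0, 2.996]
ft_force: [-0.2, -0.8, -0.4]
opening: 0.202
grip_force: 30.0
```

Run:
```python
from h import *
s=env.state(); print(s['t'],s['eef_pos'],s['opening'],s['ft_force'])
im,d,C=grab('wrist'); save('w2',im)
print(proj([[614,232.7,28],[602.5,155,41]],C))
print(blobs(im,(40,80,40),(85,255,255),20)[0]); print(blobs(im,(0,150,60),(8,255,255),20)[0])
```

```text
5.475 [624.5060363  307.15204175 331.76245686] 0.20203768139581962 [-0.15003983 -0.81254833 -0.38396211]
[[236.6033957  190.17595888]
 [138.36646189 194.14863512]]
[([57, 146, 58, 52, 1994], [81.3, 177.6]), ([218, 176, 32, 30, 291], [233.7, 190.4]), ([617, 225, 11, 21, 37], [621.4, 232.8])]
[([302, 231, 43, 49, 1781], [322.9, 257.1]), ([299, 309, 55, 36, 1403], [324.1, 326.2])]
```

View pics/w2.png

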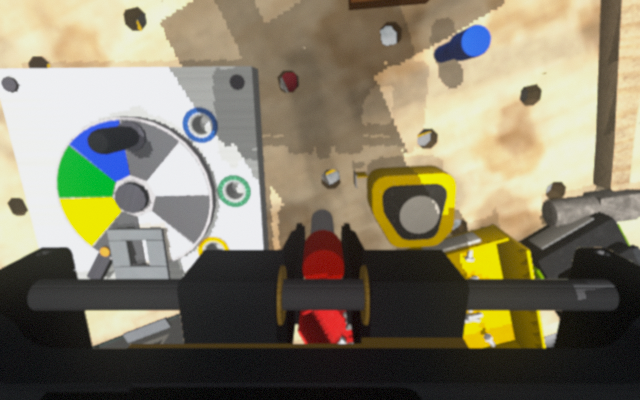

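The pin is held, with its foot visible near (321,212). The green ring is unobstructed at (234,191), the knob at about (118,138), and the lug at lower left near (100,260). I'll measure the ring and the pin foot precisely in the same camera.

Run:
```python
from h import *
s=env.state(); im,d,C=grab('wrist'); T=pose(s)
h=cv2.cvtColor(im,cv2.COLOR_RGB2HSV); m=cv2.inRange(h,(40,60,40),(90,255,255)); m[:, :215]=0;m[:,255:]=0;m[:170]=0;m[215:]=0
cs=cv2.findContours(m,cv2.RETR_EXTERNAL,cv2.CHAIN_APPROX_NONE)[0]; c=max(cs,key=cv2.contourArea)
pts=onz(c[:,0].astype(float),C,28)[:,:2]; (x,y),r=cv2.minEnclosingCircle(pts.astype(np.float32)); A=np.c_[2*pts,np.ones(len(pts))]; f=np.linalg.lstsq(A,(pts**2).sum(1),rcond=None)[0]
print('ring',x,y,r,f[:2]); g=np.r_[f[:2],28]
it,_,Ct=grab('top'); mt=cv2.inRange(cv2.cvtColor(it,cv2.COLOR_RGB2HSV),(40,50,30),(90,255,255)); mt[:,:278]=0; mt[:,295:]=0; mt[:140]=0; mt[158:]=0
M=cv2.moments(mt,True); pt=(M['m10']/M['m00'],M['m01']/M['m00']); print(pt,onz([pt],Ct,28),tri(pt,Ct,proj(g,C)[0],C))
o,l=blobs(im,(40,60,40),(90,255,255),500); 
# foot overlay
k=8; x0,y0,x1,y1=280,190,370,250; cr=cv2.resize(im[y0:y1,x0:x1],None,fx=k,fy=k,interpolation=cv2.INTER_CUBIC)
a=np.linspace(0,2*np.pi,40)
for z,col in((231,(0,255,0)),(187,(0,0,255))):
    P=np.c_[7*np.cos(a),7*np.sin(a),0*a+z,1+0*a]@T.T
    q=(proj(P[:,:3],C)-[x0,y0]+.5)*k; cv2.polylines(cr,[q.astype(np.int32)],True,col,1)
save('foot',cr)
print('shift to ring, tool axes',(np.linalg.inv(T)@np.r_[g,1]).round(1))
```

```text
ring 614.3309326171875 230.0165557861328 14.030741691589355 [614.2922971  230.03156726]
(285.42105263157896, 148.10526315789474) [[613.91769   233.9730001  28.       ]] [611.88546237 233.12371589  37.97265634]
shift to ring, tool axes [ -1.1 -77.8 303.9   1. ]
```

View pics/foot.png

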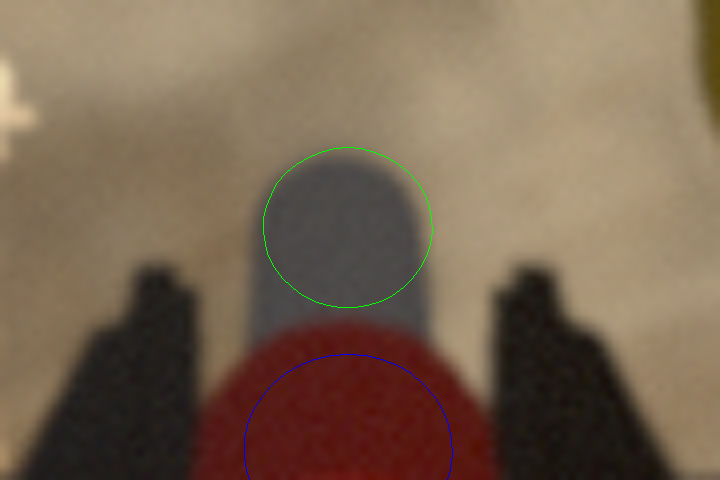

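The held foot sits about 0.6 mm left of nominal and about 0.4 mm off in tool x, which is roughly the camera bias. So the ring is at (-0.7, -77.2) mm relative to the foot. I'll move over the hole with the foot about 5 mm above the mouth and look again.

carry_out(
  series=[
    [-0.0007, -0.04, 0, 0, 0],
    [-0.0007, -0.0772, 0, 0, 0],
    [-0.0007, -0.0772, 0, 0, 0],
    [-0.0007, -0.0772, 0.04, 0, 0],
    [-0.0007, -0.0772, 0.068, 0, 0],
    [-0.0007, -0.0772, 0.068, 0, 0],
    [-0.0007, -0.0772, 0.068, 0, 0],
    [-0.0007, -0.0772, 0.068, 0, 0],
  ],
)

```text
t: 6.62
eef_pos: [615.0, 230.3, 265.1]
tcp_rot: [3.141, 0.002, 2.995]
ft_force: [-0.1, -0.4, -0.6]
opening: 0.198
grip_force: 30.0
```

Run:
```python
from h import *
s=env.state(); im,d,C=grab('wrist'); T=pose(s); print(s['eef_pos'],s['ft_force'])
h=cv2.cvtColor(im,cv2.COLOR_RGB2HSV); m=cv2.inRange(h,(40,60,40),(90,255,255)); b,l=blobs(im,(40,60,40),(90,255,255),30); print(b)
p=proj([614.3,230.0,28],C)[0]; print(p)
m[:, :int(p[0])-35]=0;m[:,int(p[0])+35:]=0
ys,xs=np.nonzero(m)
pts=onz(np.c_[xs,ys].astype(float),C,28)[:,:2]; pts=pts[np.hypot(*(pts-[614.3,230]).T)<20]
A=np.c_[2*pts,np.ones(len(pts))]; f=np.linalg.lstsq(A,(pts**2).sum(1),rcond=None)[0]; print('ring fit',f[:2],np.sqrt(f[2]+f[0]**2+f[1]**2),len(pts)); print((np.linalg.inv(T)@np.r_[f[:2],28,1]).round(1))
k=8; x0,y0=int(p[0])-45,int(p[1])-45; cr=cv2.resize(im[y0:y0+75,x0:x0+95],None,fx=k,fy=k,interpolation=cv2.INTER_CUBIC)
a=np.linspace(0,2*np.pi,40)
for z,col in((231,(0,255,0)),(187,(0,0,255))):
    P=np.c_[7*np.cos(a),7*np.sin(a),0*a+z,1+0*a]@T.T
    q=(proj(P[:,:3],C)-[x0,y0]+.5)*k; cv2.polylines(cr,[q.astype(np.int32)],True,col,1)
save('foot2',cr)
```

```text
[614.96392049 230.34217937 265.1161768 ] [-0.09616065 -0.44532693 -0.56613516]
[([99, 157, 76, 68, 3413], [130.6, 197.9]), ([302, 194, 42, 35, 444], [322.6, 208.6])]
[322.04459091 213.48133408]
ring fit [614.33205683 230.25917243] 12.40620753456877 444
[  1.1  -0.4 237.1   1. ]
```

View pics/foot2.png

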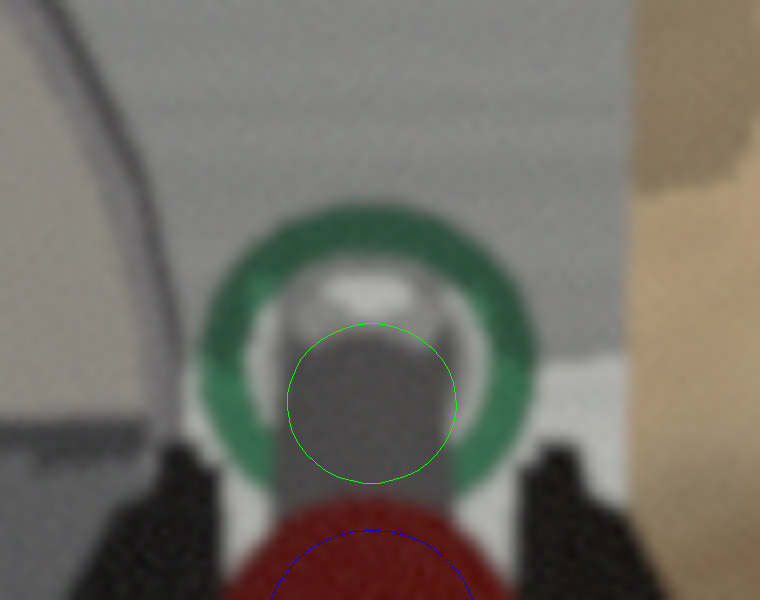

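The ring centre is about +1.3 mm (tool x) and +0.3 mm (tool y) from the foot. I'll correct that and start inserting gently.

carry_out(
  series=[
    [0.0013, 0.0003, 0, 0, 0],
    [0.0013, 0.0003, 0, 0, 0],
    [0.0013, 0.0003, 0.003, 0, 0],
    [0.0013, 0.0003, 0.006, 0, 0],
    [0.0013, 0.0003, 0.008, 0, 0],
    [0.0013, 0.0003, 0.01, 0, 0],
    [0.0013, 0.0003, 0.01, 0, 0],
  ],
)

```text
t: 7.55
eef_pos: [613.6, 230.5, 253.5]
tcp_rot: [-3.141, -0.0, 2.995]
ft_force: [0.4, 0.3, -0.2]
opening: 0.206
grip_force: 30.0
```

carry_out(
  series=[
    [0, 0, 0.004, 0, 0],
    [0, 0, 0.008, 0, 0],
    [0, 0, 0.012, 0, 0],
    [0, 0, 0.014, 0, 0],
    [0, 0, 0.015, 0, 0],
    [0, 0, 0.016, 0, 0],
    [0, 0, 0.016, 0, 0],
  ],
)

```text
t: 8.43
eef_pos: [613.5, 230.5, 237.7]
tcp_rot: [-3.142, 0.0, 2.995]
ft_force: [1.2, 1.2, -0.8]
opening: 0.201
grip_force: 30.0
```

carry_out(
  series=[
    [0, 0, 0.0007, 0, 0],
    [0, 0, 0.0014, 0, 0],
    [0, 0, 0.002, 0, 0],
    [0, 0, 0.002, 0, 0],
  ],
)

```text
t: 8.93
eef_pos: [613.7, 230.4, 236.8]
tcp_rot: [3.141, 0.001, 2.995]
ft_force: [-0.2, -0.2, 9.8]
opening: 0.202
grip_force: 30.0
```

It bottomed out with about 10 N of reaction. Release, rise, and move over the wheel.

carry_out(
  series=[
    [0, 0, 0.001, 0, 0.42],
    [0, 0, 0.001, 0, 0.42],
    [0, 0, 0.001, 0, 0.42],
    [0, 0, -0.02, 0, 0.42],
    [0, 0, -0.05, 0, 0.42],
    [0, 0, -0.09, 0, 0.42],
    [0.02, -0.073, -0.11, 0, 0],
    [0.02, -0.073, -0.11, 0, 0],
    [0.02, -0.073, -0.11, 0, 0],
    [0.02, -0.073, -0.11, 0, 0],
    [0.02, -0.073, -0.11, 0, 0],
  ],
)

```text
t: 10.3
eef_pos: [583.4, 162.1, 345.0]
tcp_rot: [-3.141, -0.001, 2.996]
ft_force: [0.4, -0.0, 0.2]
opening: 0.013
grip_force: 0.0
```

Run:
```python
from h import *
s=env.state(); im,d,C=grab('wrist'); save('w3',im); print(s['t'],s['eef_pos'],s['opening'],s['ft_force'])
print(blobs(im,(0,150,60),(8,255,255),60)[0])
print('axle',proj([602.5,153,41],C))
```

```text
10.3 [583.37657103 162.05428582 344.95556578] 0.01269957527539158 [ 0.44275507 -0.01123304  0.15913644]
[([0, 86, 40, 93, 2332], [15.6, 135.4]), ([397, 206, 30, 31, 626], [411.2, 221.5]), ([442, 310, 75, 39, 1485], [472.4, 329.8]), ([490, 310, 67, 39, 1287], [530.4, 326.5])]
axle [[316.02291858 211.83803917]]
```

View pics/w3.png

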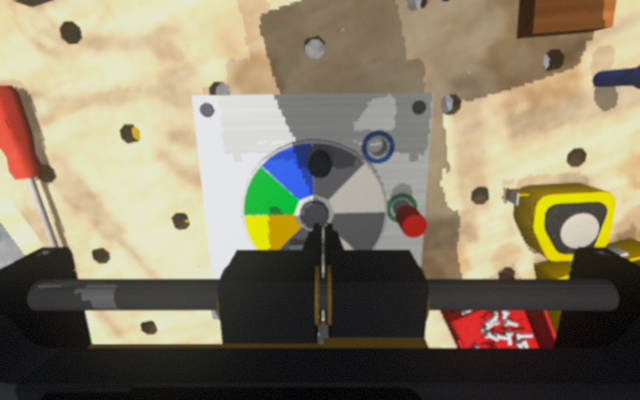

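The pin stands in the green hole with its red head at (411,221). The knob top is at about (320,163) and the hub at (314,213). Green is on the left at (270,190).

Run:
```python
from h import *
s=env.state(); im,d,C=grab('wrist'); T=pose(s)
def cen(m,z): 
    ys,xs=np.nonzero(m); return onz([[xs.mean(),ys.mean()]],C,z)[0],(xs.mean().round(1),ys.mean().round(1)),len(xs)
h=cv2.cvtColor(im,cv2.COLOR_RGB2HSV)
def win(m,x0,x1,y0,y1): o=np.zeros_like(m); o[y0:y1,x0:x1]=m[y0:y1,x0:x1]; return o
knob=win(cv2.inRange(h,(0,0,0),(180,255,42)),300,340,140,182)
n,l,st,c=cv2.connectedComponentsWithStats(knob); i=1+np.argmax(st[1:,4]); print('knob',st[i],c[i],onz([c[i]],C,75))
K=onz([c[i]],C,75)[0]
blue=win(cv2.inRange(h,(95,90,30),(130,255,255)),355,400,125,165)
ys,xs=np.nonzero(blue); B=onz([[(xs.min()+xs.max())/2,(ys.min()+ys.max())/2]],C,28)[0]
G=np.array([613.9,230.4]); v=G-B[:2]; print('blue',B,'vec',v,np.hypot(*v),'yaw',np.degrees(np.arctan2(v[1],v[0]))-22.5)
gs=win(cv2.inRange(h,(45,90,30),(85,255,255)),235,312,160,217); g=cen(gs,41); print('green sec',g)
# base edge: bottom-left corner dirs from row profile of white base
p=onz([[193,95],[432,95]],C,28); e=p[1]-p[0]; print('edge yaw',np.degrees(np.arctan2(e[1],e[0]))-90,np.hypot(e[0],e[1]))
yaw=np.arctan2(v[1],v[0])-np.radians(22.5)
for yw in (yaw,np.arctan2(e[1],e[0])-np.pi/2):
    ax=G-80*np.array([-np.sin(yw),np.cos(yw)])
    print('axle',ax,'hubpx',proj(np.r_[ax,41],C)); k=K[:2]-ax; gg=g[0][:2]-ax
    print('knob r,local deg',np.hypot(*k),np.degrees(np.arctan2(k[1],k[0])-yw)%360,'wheel',np.degrees(np.arctan2(gg[1],gg[0])-yw))
print('knob tool',(np.linalg.inv(T)@np.r_[K,1]).round(1))
```

```text
knob [309 150  22  27 442] [319.92307692 163.02714932] [[553.40053784 164.01518936  75.        ]]
blue [555.20064477 214.59750556  28.        ] vec [58.69935523 15.80249444] 60.789251808469615 yaw -7.432584080125746
green sec (array([582.23128588, 113.45724034,  41.        ]), (np.float64(268.0), np.float64(196.4)), 1695)
edge yaw -8.364640828005847 201.88188085576064
axle [603.55123691 151.07217952] hubpx [[314.16479087 213.24618631]]
knob r,local deg 51.79395834225393 172.96133243720521 wheel -112.11175390229434
axle [602.26220102 151.25101621] hubpx [[314.14281623 211.85722057]]
knob r,local deg 50.501348939369734 173.72438812044925 wheel -109.55920208178817
knob tool [ 29.7  -2.2 270.1   1. ]
```

carry_out(
  series=[
    [0.0297, -0.0022, 0, 0, 0.42],
    [0.0297, -0.0022, 0, 0, 0.42],
    [0.0297, -0.0022, 0, 0, 0.42],
    [0.0297, -0.0022, 0.04, 0, 0.42],
    [0.0297, -0.0022, 0.08, 0, 0.42],
    [0.0297, -0.0022, 0.1, 0, 0.42],
    [0.0297, -0.0022, 0.1, 0, 0.42],
    [0.0297, -0.0022, 0.1, 0, 0],
    [0.0297, -0.0022, 0.1, 0, 0],
    [0.0297, -0.0022, 0.1, 0, 0],
    [0.0297, -0.0022, 0.1, 0, 0],
  ],
)

```text
t: 11.78
eef_pos: [553.5, 163.4, 246.5]
tcp_rot: [3.141, 0.001, 2.995]
ft_force: [-0.3, -0.2, 6.7]
opening: 0.182
grip_force: 30.0
```

Run:
```python
from h import *
s=env.state(); print(s['t'],s['eef_pos'],s['tcp_rot'],s['opening'],s['ft_force'])
ax=np.array([603,151.2]); k=s['eef_pos'][:2]-ax; a0=np.arctan2(k[1],k[0]); r=np.hypot(*k); print(r,np.degrees(a0)+8)
Rt=pose(s)[:2,:2]
for t in list(range(0,115,6)):
    a=a0+np.radians(t); d=ax+r*np.array([np.cos(a),np.sin(a)])-s['eef_pos'][:2]; print(t,(Rt.T@d/1000).round(4).tolist())
```

```text
11.775 [553.52167101 163.39075697 246.49270514] [3.14119873e+00 1.40131355e-03 2.99487906e+00] 0.18218583823290327 [-0.34606278 -0.20623769  6.68003786]
50.95801796378342 174.15881975066296
0 [0.0, 0.0]
6 [0.0002, -0.0053]
12 [-0.0001, -0.0107]
18 [-0.001, -0.0159]
24 [-0.0024, -0.0211]
30 [-0.0044, -0.026]
36 [-0.0069, -0.0307]
42 [-0.0098, -0.0352]
48 [-0.0132, -0.0393]
54 [-0.017, -0.043]
60 [-0.0212, -0.0463]
66 [-0.0257, -0.0492]
72 [-0.0305, -0.0516]
78 [-0.0355, -0.0534]
84 [-0.0406, -0.0548]
90 [-0.0459, -0.0556]
96 [-0.0512, -0.0558]
102 [-0.0566, -0.0555]
108 [-0.0618, -0.0546]
114 [-0.067, -0.0531]
```

carry_out(
  series=[
    [0.0002, -0.003, -0.001, 0, 0],
    [0.0001, -0.008, -0.001, 0, 0],
    [-0.001, -0.0159, -0.001, 0, 0],
    [-0.0024, -0.0211, -0.001, 0, 0],
    [-0.0044, -0.026, -0.001, 0, 0],
    [-0.0069, -0.0307, -0.001, 0, 0],
    [-0.0098, -0.0352, -0.001, 0, 0],
    [-0.0132, -0.0393, -0.001, 0, 0],
    [-0.017, -0.043, -0.001, 0, 0],
    [-0.0212, -0.0463, -0.001, 0, 0],
    [-0.0257, -0.0492, -0.001, 0, 0],
    [-0.0305, -0.0516, -0.001, 0, 0],
    [-0.0355, -0.0534, -0.001, 0, 0],
    [-0.0355, -0.0534, -0.001, 0, 0],
  ],
)

```text
t: 13.52
eef_pos: [581.2, 105.5, 246.7]
tcp_rot: [3.14, 0.001, 2.994]
ft_force: [5.0, 9.3, -6.3]
opening: 0.184
grip_force: 30.0
```

Run:
```python
from h import *
s=env.state(); print(s['t'],s['eef_pos'],s['opening'],s['ft_force'])
it,_,Ct=grab('top'); m=cv2.inRange(cv2.cvtColor(it,cv2.COLOR_RGB2HSV),(45,80,30),(85,255,255)); m[:,:298]=0;m[:,370:]=0;m[:100]=0;m[:][200:]=0
ys,xs=np.nonzero(m); 
if len(xs)>20:
    g=onz([[xs.mean(),ys.mean()]],Ct,41)[0][:2]; a=onz([[321.3,150.8]],Ct,41)[0][:2]; print(len(xs),g,a,'wheel deg',np.degrees(np.arctan2(*(g-a)[::-1]))+8)
ax=np.array([603,151.2]); k=s['eef_pos'][:2]-ax; a0=np.arctan2(k[1],k[0]); r=np.hypot(*k); print(r,np.degrees(a0)+8)
# radial/tangential force
u=k/r; t=np.array([-u[1],u[0]]); f=s['ft_force'][:2]; print('rad',f@u,'tan',f@t)
Rt=pose(s)[:2,:2]
for q in range(0,40,2):
    a=a0+np.radians(q); d=ax+r*np.array([np.cos(a),np.sin(a)])-s['eef_pos'][:2]; print(q,(Rt.T@d/1000).round(4).tolist())
```

```text
13.525 [581.18985658 105.48161494 246.67333397] 0.1838955136342112 [ 4.97701707  9.30080829 -6.34178478]
50.65425044898309 -107.503667528495
rad -10.53746499906746 tan 0.4874066840612832
0 [0.0, 0.0]
2 [-0.0017, -0.0005]
4 [-0.0034, -0.0009]
6 [-0.0051, -0.0013]
8 [-0.0069, -0.0016]
10 [-0.0086, -0.0018]
12 [-0.0104, -0.002]
14 [-0.0122, -0.0022]
16 [-0.0139, -0.0022]
18 [-0.0157, -0.0022]
20 [-0.0175, -0.0022]
22 [-0.0192, -0.002]
24 [-0.021, -0.0019]
26 [-0.0227, -0.0016]
28 [-0.0245, -0.0013]
30 [-0.0262, -0.0009]
32 [-0.0279, -0.0005]
34 [-0.0296, -0.0]
36 [-0.0313, 0.0005]
38 [-0.033, 0.0011]
```

carry_out(
  series=[
    [-0.0034, 0.0002, 0.0007, 0, 0],
    [-0.0069, -0.0004, 0.0007, 0, 0],
    [-0.0104, -0.0007, 0.0007, 0, 0],
    [-0.0135, -0.0009, 0.0007, 0, 0],
    [-0.0155, -0.0009, 0.0007, 0, 0],
    [-0.0155, -0.0009, 0.0007, 0, 0],
    [-0.0155, -0.0009, 0.0007, 0, 0],
  ],
)

```text
t: 14.45
eef_pos: [595.8, 101.8, 246.5]
tcp_rot: [-3.142, 0.0, 2.995]
ft_force: [0.2, 2.1, 5.8]
opening: 0.18
grip_force: 30.0
```

```bash
cat > f.py <<'E'
from h import *
s=env.state(); print(s['t'],s['eef_pos'],s['opening'],s['ft_force'])
ax=np.array([603,151.2]); k=s['eef_pos'][:2]-ax; a0=np.arctan2(k[1],k[0]); r=np.hypot(*k); print(r,np.degrees(a0)+8)
u=k/r; t=np.array([-u[1],u[0]]); f=s['ft_force'][:2]; print('rad',f@u,'tan',f@t)
Rt=pose(s)[:2,:2]; print('tool dirs: tan',(Rt.T@t).round(3),'outward',(Rt.T@u).round(3))
E
python3 f.py
python3 - <<'E'
from h import *
im,d,C=grab('wrist'); it,_,Ct=grab('top')
a=cv2.resize(im[100:300,180:460],None,fx=2,fy=2); b=cv2.resize(it[95:205,270:380],(440,440),interpolation=cv2.INTER_CUBIC)[:400]
a=cv2.resize(a,(360,400)) if False else a[:400,:360+200]
save('w4',np.hstack([cv2.resize(a,(392,280)),cv2.resize(b,(392,280*1))]))
E
```

```text
14.45 [595.76524787 101.82964519 246.53175508] 0.18027899956673352 [0.21963342 2.10409036 5.80620407]
49.89763092827007 -90.33680991983749
rad -2.1137011680048885 tan -0.08776353287743552
tool dirs: tan [-1.     0.001] outward [-0.001 -1.   ]
```

View pics/w4.png

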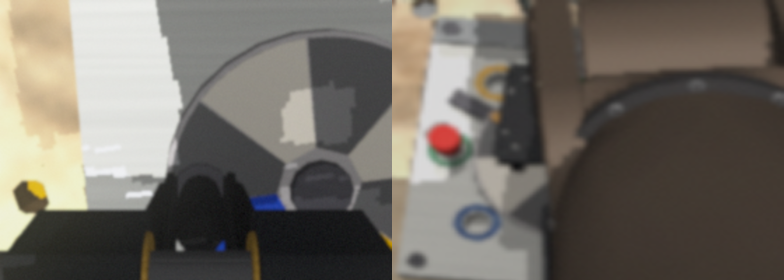

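The lug (right panel, at (470,103)) is short of the pin, past the yellow ring, with about 15° to go. I'll creep on, in short calls.

carry_out(
  series=[
    [-0.0015, 0, -0.0006, 0, 0],
    [-0.003, 0.0001, -0.0006, 0, 0],
    [-0.0045, 0.0002, -0.0006, 0, 0],
    [-0.006, 0.0004, -0.0006, 0, 0],
    [-0.006, 0.0004, -0.0006, 0, 0],
  ],
)

```text
t: 15.18
eef_pos: [602.1, 101.5, 246.6]
tcp_rot: [-3.141, 0.0, 2.995]
ft_force: [-1.4, -1.5, 2.4]
opening: 0.177
grip_force: 30.0
```

```bash
python3 f.py
```

```text
15.175 [602.07217617 101.49652145 246.59599128] 0.17687449591953053 [-1.40316002 -1.54984617  2.36091485]
49.71213771895372 -83.06942647658495
rad 1.575764690637744 tan -1.373989390117649
tool dirs: tan [-0.992  0.128] outward [-0.128 -0.992]
```

carry_out(
  series=[
    [-0.0004, 0.0, 0, 0, 0],
    [-0.0008, 0.0001, 0, 0, 0],
    [-0.0012, 0.0001, 0, 0, 0],
    [-0.0015, 0.0002, 0, 0, 0],
    [-0.0015, 0.0002, 0, 0, 0],
  ],
)

```text
t: 15.8
eef_pos: [603.5, 101.5, 246.6]
tcp_rot: [-3.141, 0.0, 2.995]
ft_force: [-1.8, -4.4, 2.5]
opening: 0.181
grip_force: 30.0
```

carry_out(
  series=[
    [-0.0004, 0.0001, 0, 0, 0],
    [-0.0008, 0.0001, 0, 0, 0],
    [-0.0012, 0.0002, 0, 0, 0],
    [-0.0012, 0.0002, 0, 0, 0],
  ],
)

```text
t: 16.3
eef_pos: [604.7, 101.6, 246.6]
tcp_rot: [-3.141, 0.0, 2.995]
ft_force: [-1.5, -4.4, 1.3]
opening: 0.183
grip_force: 30.0
```

```bash
python3 f.py
```

```text
16.3 [604.6941613  101.59642714 246.57755037] 0.1829344267618155 [-1.45651213 -4.37444856  1.33930571]
49.63249563472923 -80.04387930061283
rad 4.322182644322348 tan -1.6049812888467754
tool dirs: tan [-0.984  0.18 ] outward [-0.18  -0.984]
```

carry_out(
  series=[
    [-0.0004, -0.0002, 0, 0, 0],
    [-0.0008, -0.0002, 0, 0, 0],
    [-0.0012, -0.0001, 0, 0, 0],
    [-0.0012, -0.0001, 0, 0, 0],
  ],
)

```text
t: 16.8
eef_pos: [605.8, 101.6, 246.6]
tcp_rot: [3.141, 0.0, 2.995]
ft_force: [-1.0, -1.3, 1.3]
opening: 0.18
grip_force: 30.0
```

carry_out(
  series=[
    [-0.0004, 0.0001, 0, 0, 0],
    [-0.0008, 0.0001, 0, 0, 0],
    [-0.0012, 0.0002, 0, 0, 0],
    [-0.0012, 0.0002, 0, 0, 0],
  ],
)

```text
t: 17.3
eef_pos: [607.0, 101.6, 246.6]
tcp_rot: [3.141, 0.0, 2.995]
ft_force: [-2.3, 1.5, 1.2]
opening: 0.187
grip_force: 30.0
```

```bash
python3 f.py
```

```text
17.3 [607.02792095 101.58068055 246.57986769] 0.18704017589717117 [-2.33689649  1.52888807  1.16692207]
49.782537201635485 -77.35910720673225
rad -1.7129544737633544 tan -2.205531891224683
tool dirs: tan [-0.974  0.226] outward [-0.226 -0.974]
```

carry_out(
  series=[
    [-0.0004, 0.0002, 0, 0, 0],
    [-0.0008, 0.0003, 0, 0, 0],
    [-0.0011, 0.0004, 0, 0, 0],
    [-0.0011, 0.0004, 0, 0, 0],
  ],
)

```text
t: 17.8
eef_pos: [608.2, 101.7, 246.6]
tcp_rot: [-3.142, 0.0, 2.995]
ft_force: [-1.7, 2.0, 0.5]
opening: 0.181
grip_force: 30.0
```

```bash
python3 f.py
```

```text
17.8 [608.18793134 101.6982609  246.59519263] 0.1810837576253975 [-1.73880197  1.98090954  0.49373249]
49.77285208961999 -76.01707079603608
rad -2.151358582049267 tan -1.5228562491963158
tool dirs: tan [-0.969  0.249] outward [-0.249 -0.969]
```

carry_out(
  series=[
    [-0.0004, 0.0001, 0, 0, 0],
    [-0.0008, 0.0002, 0, 0, 0],
    [-0.0012, 0.0004, 0, 0, 0],
    [-0.0012, 0.0004, 0, 0, 0],
  ],
)

```text
t: 18.3
eef_pos: [609.5, 101.9, 246.6]
tcp_rot: [-3.142, 0.0, 2.995]
ft_force: [-1.6, 1.5, 0.9]
opening: 0.184
grip_force: 30.0
```

```bash
python3 f.py
```

```text
18.3 [609.45127673 101.91274984 246.60110966] 0.1835652372920854 [-1.60239442  1.54405364  0.93007544]
49.707665405679094 -74.54286945494071
rad -1.7389601167441167 tan -1.3884477756383025
tool dirs: tan [-0.962  0.273] outward [-0.273 -0.962]
```

carry_out(
  series=[
    [-0.0004, 0.0001, 0, 0, 0],
    [-0.0008, 0.0002, 0, 0, 0],
    [-0.0012, 0.0004, 0, 0, 0],
    [-0.0012, 0.0004, 0, 0, 0],
  ],
)

```text
t: 18.8
eef_pos: [610.7, 102.1, 246.6]
tcp_rot: [-3.141, 0.0, 2.995]
ft_force: [-1.4, 0.7, 0.9]
opening: 0.179
grip_force: 30.0
```

```bash
python3 f.py
python3 - <<'E'
from h import *
it,_,Ct=grab('top'); iS,_,Cs=grab('scene')
b=cv2.resize(it[95:175,265:365],(400,320),interpolation=cv2.INTER_CUBIC); c=cv2.resize(iS[165:245,220:320],(400,320),interpolation=cv2.INTER_CUBIC)
save('w5',np.hstack([b,c]))
E
```

```text
18.8 [610.6767374  102.08645884 246.60050036] 0.17877053813728588 [-1.37973084  0.71882577  0.86961613]
49.709880531810114 -73.11621306182687
rad -0.9232754153024911 tan -1.2521701918890444
tool dirs: tan [-0.955  0.297] outward [-0.297 -0.955]
```

View pics/w5.png

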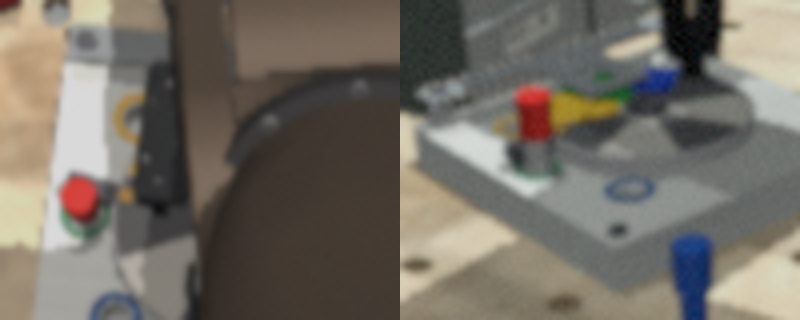

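The lug is next to the pin, at left-panel (103,185) against the red head at (80,198), with no contact force yet. Smaller steps from here.

carry_out(
  series=[
    [-0.0004, 0.0001, 0, 0, 0],
    [-0.0007, 0.0002, 0, 0, 0],
    [-0.001, 0.0003, 0, 0, 0],
    [-0.001, 0.0003, 0, 0, 0],
  ],
)

```text
t: 19.4
eef_pos: [611.4, 102.2, 246.6]
tcp_rot: [-3.141, -0.001, 2.995]
ft_force: [-5.4, -0.1, 3.3]
opening: 0.183
grip_force: 30.0
```

```bash
python3 f.py
```

```text
19.4 [611.43163157 102.2076093  246.58311623] 0.1829219458943895 [-5.39751065 -0.07432653  3.32881122]
49.71264182933543 -72.23500716188434
rad -0.8422080486493285 tan -5.331916288132073
tool dirs: tan [-0.95   0.312] outward [-0.312 -0.95 ]
```

Contact felt: 5.3 N against 1.4 N when running free. A little more, then hold.

carry_out(
  series=[
    [-0.0002, 0.0001, 0, 0, 0],
    [-0.0004, 0.0001, 0, 0, 0],
    [-0.0004, 0.0001, 0, 0, 0],
  ],
)

```text
t: 19.77
eef_pos: [611.7, 102.2, 246.6]
tcp_rot: [-3.141, -0.002, 2.995]
ft_force: [-7.0, -1.2, 4.3]
opening: 0.179
grip_force: 30.0
```

```bash
python3 f.py
```

```text
19.775 [611.65332228 102.22123832 246.55263567] 0.1793119802592404 [-7.04638661 -1.16923024  4.29290559]
49.73730071119587 -71.98066287416628
rad -0.07453570745539428 tan -7.142346119824716
tool dirs: tan [-0.949  0.316] outward [-0.316 -0.949]
```

carry_out(
  series=[
    [-0.0002, 0.0001, 0, 0, 0],
    [-0.0003, 0.0001, 0, 0, 0],
    [-0.0003, 0.0001, 0, 0, 0],
    [-0.0003, 0.0001, 0, 0, 0],
    [-0.0003, 0.0001, 0, 0, 0],
  ],
)

```text
t: 20.4
eef_pos: [611.8, 102.3, 246.5]
tcp_rot: [-3.141, -0.002, 2.995]
ft_force: [-8.2, -0.1, 5.0]
opening: 0.181
grip_force: 30.0
```

```bash
python3 f.py
```

```text
20.4 [611.80952158 102.26429042 246.53204903] 0.18137716650027322 [-8.22433653 -0.07415134  4.97531098]
49.72234248965635 -71.79478574559747
rad -1.38416289666679 tan -8.10736102733188
tool dirs: tan [-0.948  0.319] outward [-0.319 -0.948]
```

carry_out(
  series=[
    [-0.0003, 0.0001, 0, 0, 0],
    [-0.0003, 0.0001, 0, 0, 0],
    [-0.0003, 0.0001, 0, 0, 0],
    [-0.0003, 0.0001, 0, 0, 0],
  ],
)

```text
t: 20.9
eef_pos: [612.0, 102.3, 246.5]
tcp_rot: [-3.141, -0.003, 2.995]
ft_force: [-9.3, -0.9, 5.8]
opening: 0.178
grip_force: 30.0
```

```bash
python3 f.py
```

```text
20.9 [612.00396173 102.28638108 246.53360599] 0.1782506949083973 [-9.32171343 -0.85470925  5.76567796]
49.735434478614714 -71.5698228268684
rad -0.8469902620434293 tan -9.322417961943707
tool dirs: tan [-0.946  0.323] outward [-0.323 -0.946]
```

The pin feels about 4.5 N, held. Relax most of the push, release and rise.

carry_out(
  series=[
    [0.0004, -0.0001, -0.0004, 0, 0],
    [0.0008, -0.0002, -0.0006, 0, 0],
    [0.0008, -0.0002, -0.0006, 0, 0],
    [0.0008, -0.0002, -0.0006, 0, 0.38],
    [0.0008, -0.0002, -0.0006, 0, 0.38],
    [0.0008, -0.0002, -0.0006, 0, 0.38],
    [0.0008, -0.0002, -0.0006, 0, 0.38],
    [0.0008, -0.0002, -0.02, 0, 0.38],
    [0.0008, -0.0002, -0.06, 0, 0.38],
    [0.0008, -0.0002, -0.12, 0, 0.38],
    [0.06, -0.0002, -0.14, 0, 0.38],
    [0.12, -0.0002, -0.14, 0, 0.38],
    [0.12, -0.0002, -0.14, 0, 0.38],
    [0.12, -0.0002, -0.14, 0, 0.38],
    [0.12, -0.0002, -0.14, 0, 0.38],
  ],
)

```text
t: 22.78
eef_pos: [495.0, 119.6, 386.4]
tcp_rot: [3.142, 0.0, 2.994]
ft_force: [0.4, -0.2, -0.2]
opening: 0.38
grip_force: 0.0
```

```bash
python3 f.py
python3 - <<'E'
from h import *
it,_,Ct=grab('top'); iS,_,Cs=grab('scene')
b=cv2.resize(it[95:205,265:375],(400,400),interpolation=cv2.INTER_CUBIC); c=cv2.resize(iS[155:255,220:320],(400,400),interpolation=cv2.INTER_CUBIC)
save('w6',np.hstack([b,c]))
E
```

```text
22.775 [494.97002138 119.61474574 386.44573991] 0.37974340716607374 [ 0.36487602 -0.19091487 -0.17847764]
112.5526746294041 -155.70240497983315
rad -0.2966384729039052 tan 0.2856371989211963
tool dirs: tan [-0.418 -0.908] outward [ 0.908 -0.418]
```

View pics/w6.png

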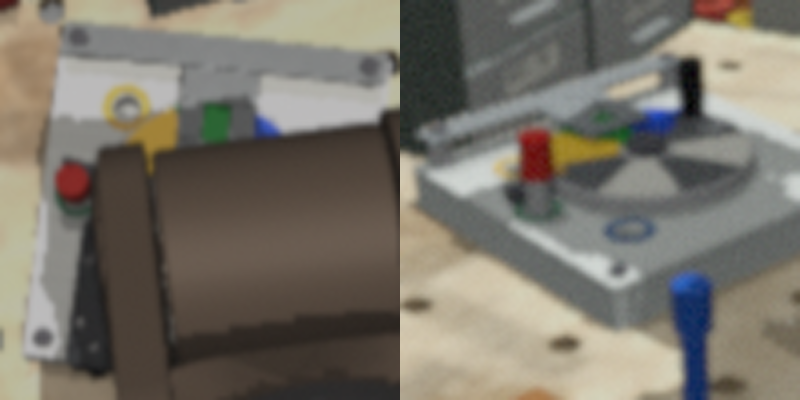

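Green fills the window (217,122), the pin stands upright in the green hole (537,165), and the gripper is clear. I'm handing it in.

```bash
python3 -c "
from cell import env
print(env.job_done())"
```

```text
the job is handed in; nothing more can be done
None
```

I handed the job in at about 23 s: the pin is home in the green hole, the lug was felt snug on it (estimated 4.5 N), green fills the window, and the gripper is clear; the hand-in call gave no verdict.

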